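Put the printing stamps away on their outlined felt mats

ROBOT

A 7-joint arm with a two-finger parallel gripper is mounted at the origin on the work surface. World frame = base frame: x ahead of the robot, y to its left, z up, the work surface at z = 0. Lengths are in m, angles in rad, forces in N, time in s.
With the tool pointing down it reaches from about 0.425 to 0.825 m from the base axis. Payload 3.6 kg.
Tool frame: the origin (TCP) lies where the fingers leave the gripper's body, on its centre line; the fingertips stand 73 mm ahead of it and the grasp point (between the pads) lies 54 mm ahead of it; z points along the fingers, y is the line along which they close (so a half turn about z gives the same grasp; the last joint's range is limited). The gripper opens to 85 mm and grips with 20 to 120 N. Pads are 22 mm wide; open, the fingers measure 114 mm over their backs; the gripper's body (76 mm by 85 mm) begins 54 mm behind the grasp point. The pads swing forward as they close: fully open they stand 13 mm farther back than shut.
Start: joints at [1.081, 0.615, -0.013, 1.423, 0.008, 1.103, -0.04], TCP at [0.29, -0.582, 0.304] pointing down, gripper open.
Joint ranges: [-3.12, 3.12], [-0.3, 2.06], [-1.34, 1.32], [0.26, 2.42], [-1.36, 4.5], [0.01, 1.98], [-2.84, 2.84]. Speed limits (rad/s): [2.79, 2.79, 3.14, 3.14, 3.14, 3.14, 3.14].

INTERFACE

Orientations are given as a unit quaternion [x, y, z, w].
In Python, from station import arm, snapshot, camera_info, ticket gives the robot as it stands. Calls block until the motion is done:
- arm.movep(position, orientation): joint-space move of the TCP to a pose.
- arm.line_to(position, velocity=0.15, ori=None): straight line of the TCP; ori=None keeps the orientation; velocity is the mean speed in m/s.
- arm.move_j(angles): joint-space move.
- arm.move_gripper(opening, effort=None): opening from 0.0 (shut) to 1.0 (fully open); effort is the grip in N (None keeps the last); returns when the fingers have stopped.
- arm.pause(seconds).
- arm.ik(position, orientation): joint angles nearest the present ones, or None.
- snapshot(name): name is "scene" or "top"; returns the picture (480x640x3 uint8, blue, green, red); there is no depth.
- camera_info(name): a dict with "fx", "fy", "cx", "cy" (pixels), "dist_coeffs" ([k1, k2, p1, p2, k3] as OpenCV has them; the pictures are not rectified), "R" (3x3) and "t" (3): a world point X has camera coordinates R X + t. Camera axes: x right, y down, z forward; pixel columns grow to the right and rows downward; lengths in m; the calibration is good to about 2 mm. A picture is of the moment at which its call begins. camera_info takes no time and is no camera call.
A pose or a line that the arm cannot do raises arm.MotionError and nothing moves.
- ticket.finish_job(): hands the job in; it is judged then, once.
Readings, each from a call of its own:
- arm.read_time(): time.
- arm.read_joint_positions(): joint angles.
- arm.read_dq(): joint speeds.
- arm.read_effort(): joint torques, N m.
- arm.read_tool_pos(): TCP position.
- arm.read_eef_rot(): TCP orientation.
- arm.read_ft_force(): force on the tool from outside, world axes, zero at the start.
- arm.read_wrist_torque(): the same for the moment, N m.
- arm.read_opening(): opening from 0.0 (shut) to 1.0 (fully open).
- arm.read_finger_force(): force on a finger pad.
Only numpy, scipy, OpenCV 4.12 (cv2) and the standard library are available. Lean on these libraries where they do the work, as an engineer would, in place of code of your own. Each camera call takes 0.05 s, during which the arm holds its last target. There are 200 camera calls.

TASK

The glue on the square stamp has set: flip the toggle clamp over until it is fully open, leave it open, and only then take the square stamp out of the fixture. Stand all four printing stamps upright on their own felt mats, each centred on the outline of its own shape and size, the square and the oblong one turned to match their outlines.

Things in the scene. Friction and masses are not known exactly. Their poses are not given: they have to be found in the camera images.
- stamp_big_round_grip (a point): Large round wooden hand stamp, loose: round base 64 mm across, round peg grip 26 mm thick. Dark rubber sole, 60 to 130 g; base 0 to 14 mm, upright grip 14 to 58 mm above the sole. This point: centre line, 38 mm above the sole; z up.
- stamp_small_round_grip (a point): Small round wooden hand stamp, loose: round base 40 mm across, round peg grip 22 mm thick. Dark rubber sole, 35 to 70 g; base 0 to 14 mm, upright grip 14 to 58 mm above the sole. This point: centre line, 38 mm above the sole; z up.
- stamp_oblong_grip (a point): Oblong wooden hand stamp, loose: base 76 mm (x) by 36 mm (y), bar grip 46 mm (x) by 22 mm (y). Dark rubber sole, 55 to 115 g; base 0 to 14 mm, upright grip 14 to 58 mm above the sole. This point: centre line, 38 mm above the sole; z up.
- stamp_square_grip (a point): Square wooden hand stamp in the clamp fixture: base 50x50 mm, grip 24x24 mm, sides along x, y. Dark rubber sole, 55 to 115 g; base 0 to 14 mm, upright grip 14 to 58 mm above the sole. This point: centre line, 38 mm above the sole; z up. Its sole is 6 mm above the table, 8 mm fences on its +y, -y and +x (clamp) sides: lift straight out. Grip its +y and -y faces so that the opened clamp stays clear.
- mat_big_round: Round grey felt-covered mat 100 mm across and 5 mm thick, fixed to the table, with a white outline on top: a circle of 66 mm (inner diameter), for the large round stamp. Origin at the centre of its underside, at table height; z up, turned at any yaw.
- mat_small_round: Round grey felt-covered mat 100 mm across and 5 mm thick, fixed to the table, with a white outline on top: a circle of 42 mm (inner diameter), for the small round stamp. Origin at the centre of its underside, at table height; z up, turned at any yaw.
- mat_oblong: Round grey felt-covered mat 100 mm across and 5 mm thick, fixed to the table, with a white outline on top: a rectangle 78 mm (x) by 38 mm (y), for the oblong stamp. Origin at the centre of its underside, at table height; z up, turned at any yaw.
- mat_square: Round grey felt-covered mat 100 mm across and 5 mm thick, fixed to the table, with a white outline on top: a square 52 x 52 mm, sides along x and y, for the square stamp. Origin at the centre of its underside, at table height; z up, turned at any yaw.
- clamp (a joint): Toggle clamp lever on the fixture: 0 = clamped (handle upright, steel arm level over the square stamp, 1.5 mm above its grip); grows as the handle is pushed away from the stamp, stop at 1.9 rad (arm leaning back, handle out). Over centre at about 0.75 rad: beyond, it falls open by its weight; before, it falls shut. About 2 N moves it.
- clamp_handle (a point): Middle of the clamp's black upright handle, 18 (x) by 24 (y) by 42 mm, 123 mm above the table; hinge axis along y 45 mm below. Clamped: z up, x points away from the stamp (76 mm off at -x), the way to push it open, 75 mm level with shut fingers above the arm (top 83 mm above the table; 90 at its tip). Axes turn with the lever. Opened, it is under 165 mm high.
Mind the look-alikes: they are no part of the job. Leave any blue or pink look-alike of the part that bears stamp_oblong_grip alone.

How it is judged:
On the way:
1. the clamp is flipped open (beyond 1.3 rad) while the square stamp still stands in the fixture (value of joint clamp above 1.3 rad and distance of stamp_square_grip from where it was at the start of the episode below 0.015 m), for 0.2 s.
At the end, for the whole second after the job is handed in: Each stamp stands released and at rest, upright (0.1 rad), sole on its own mat, within 12 mm of the mat's centre; oblong and square stamps within 0.25 rad of their outlines (square: any quarter turn); the clamp open beyond 1.3 rad (horizontal distance between stamp_big_round_grip and mat_big_round below 0.012 m and height (world z) of stamp_big_round_grip between 0.04 and 0.047 m and angle between each of stamp_big_round_grip, stamp_small_round_grip, stamp_oblong_grip, stamp_square_grip's own z axis and vertical below 0.1 rad and linear speed of each of stamp_big_round, stamp_small_round, stamp_oblong, stamp_square below 0.02 m/s and horizontal distance between stamp_small_round_grip and mat_small_round below 0.012 m and height (world z) of stamp_small_round_grip between 0.04 and 0.047 m and horizontal distance between stamp_oblong_grip and mat_oblong below 0.012 m and height (world z) of stamp_oblong_grip between 0.04 and 0.047 m and angle between the x axis of stamp_oblong_grip and the x axis of mat_oblong, either way round below 0.25 rad and horizontal distance between stamp_square_grip and mat_square below 0.012 m and height (world z) of stamp_square_grip between 0.04 and 0.047 m and (angle between the x axis of stamp_square_grip and the x axis of mat_square, either way round below 0.25 rad or angle between the x axis of stamp_square_grip and the y axis of mat_square, either way round below 0.25 rad) and value of joint clamp above 1.3 rad); the robot touches nothing.
It also fails if it takes over 134 s, if anything falls off the work surface, if the arm or the gripper's body presses on something with over 40 N, if the wrist force passes 120 N, or if a joint passes its speed limit or range.

## Working session

There is one attempt and no reset: what is moved stays moved. The work goes in short steps, each a Python script; the robot and the scene stay as the last script left them, time stands still between calls to the robot, and variables do not carry over. Pictures are saved under pics/ and viewed, at most 14 in all, crops included, and the job is handed in when it is done.

```bash
mkdir -p pics; ls
python3 - <<'E'
from station import arm, snapshot, camera_info
import cv2
for n in("scene","top"):
    cv2.imwrite(f"pics/{n}0.png",snapshot(n)); c=camera_info(n); print(n,{k:(v.tolist() if hasattr(v,'tolist') else v) for k,v in c.items()})
print(arm.read_eef_rot(),arm.read_tool_pos())
E
```

```text
pics
scene {'fx': 472.89574841548, 'fy': 472.89574841548, 'cx': 310.29207211020025, 'cy': 245.29724390738957, 'dist_coeffs': [0.022312023977408977, 0.0, 0.0, 0.0, 0.0], 'R': [[-0.8528670039655502, 0.5218415891599751, 0.01729824759384403], [0.3383239821167871, 0.5775639420340793, -0.7429379354876788], [-0.3976867569727035, -0.6277748391621366, -0.6691367533198932]], 't': [0.4225356662095679, -0.04575380618802683, 1.1013244888280673]}
top {'fx': 596.6450850264891, 'fy': 596.6450850264891, 'cx': 314.2197114546514, 'cy': 236.80497081227884, 'dist_coeffs': [0.02609615577754833, 0.0, 0.0, 0.0, 0.0], 'R': [[-0.00021823571019263747, -0.9999386110429721, -0.011078200152822031], [-0.9948295435068757, 0.0013421796117316998, -0.1015498789747729], [0.10155851386799615, 0.0109987589909517, -0.9947687648703003]], 't': [-0.06405731312236702, 0.42987095136233366, 1.2104665406873676]}
[ 9.73337927e-01  2.29372701e-01 -2.96488225e-04 -1.16461317e-03] [ 0.2899789  -0.58113682  0.30281501]
```

View pics/scene0.png

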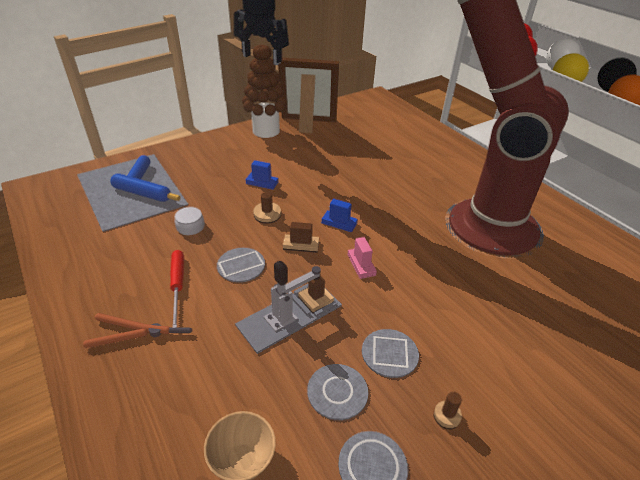

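View pics/top0.png

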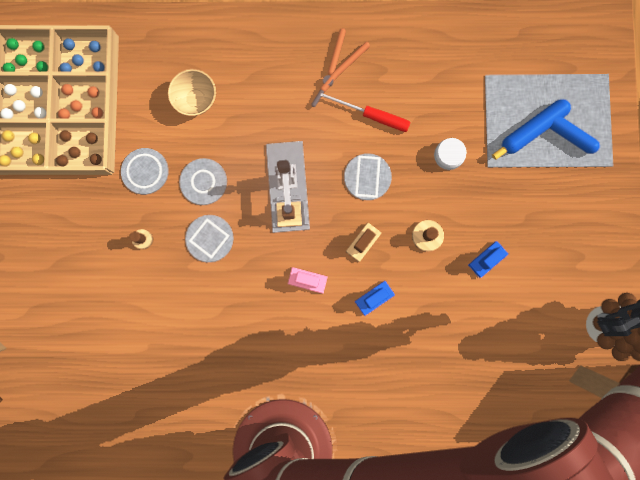

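Top view: mats at about (144,171) large circle, (203,182) small circle, (209,238) square, (368,177) rectangle. The fixture is at (288,187), with its stamp at (288,212) and the clamp handle at (283,167).

Candidates for the oblong stamp are wooden (364,242), blue (489,260), blue (375,298) and pink (308,280). The wooden one fits the description. The round stamps are large at (428,236) and small at (141,239); the can at (451,153) is not a stamp.

```bash
cat > h.py <<'E'
import cv2, numpy as np
from station import arm, snapshot, camera_info
def cast(cam, px, z):
    c=camera_info(cam); R=np.array(c["R"]); t=np.array(c["t"])
    K=np.array([[c["fx"],0,c["cx"]],[0,c["fy"],c["cy"]],[0,0,1]])
    u=cv2.undistortPoints(np.asarray(px,float).reshape(-1,1,2),K,np.array(c["dist_coeffs"])).reshape(-1,2)
    d=np.c_[u,np.ones(len(u))]@R; C=-R.T@t
    return (C+d*((z-C[2])/d[:,2])[:,None])[:,:2]
def blob(mask, near, r=45):
    """largest contour of the mask within r px of a pixel"""
    m=np.zeros_like(mask); cv2.circle(m,near,r,255,-1); m&=mask
    cs,_=cv2.findContours(m,cv2.RETR_EXTERNAL,cv2.CHAIN_APPROX_NONE)
    return max(cs,key=cv2.contourArea).reshape(-1,2)
def rect(P):
    (cx,cy),(w,h),a=cv2.minAreaRect((P*1000).astype(np.float32))
    if w<h: w,h,a=h,w,a+90
    return np.round([cx,cy,w,h],1), round((a+90)%180-90,1)   # long axis yaw
E
python3 - <<'E'
from h import *
im=cv2.imread("pics/top0.png"); hsv=cv2.cvtColor(im,cv2.COLOR_BGR2HSV)
for p in [(120,230),(141,245),(428,248),(375,236),(364,238),(428,233),(279,220),(288,210),(150,180),(250,250)]: print(p,hsv[p[1],p[0]])
white=cv2.inRange(hsv,(0,0,165),(180,70,255)); grey=cv2.inRange(hsv,(0,0,60),(180,70,255))
for n,p in dict(big=(144,171),small=(203,182),square=(209,238),oblong=(368,177)).items():
    g=cast("top",blob(grey,p,32),.005); w=cast("top",blob(white,p,24),.005)
    print(n,"disc",rect(g),"outline",rect(w), len(w))
c=im[135:315,105:465]; cv2.imwrite("pics/crop.png",cv2.resize(c,None,fx=2.2,fy=2.2,interpolation=cv2.INTER_CUBIC))
s=cv2.imread("pics/scene0.png")[170:450,200:500]; cv2.imwrite("pics/crops.png",cv2.resize(s,None,fx=2.1,fy=2.1,interpolation=cv2.INTER_CUBIC))
E
```

```text
(120, 230) [ 13 161 216]
(141, 245) [ 22  94 252]
(428, 248) [ 21  99 249]
(375, 236) [ 20 104 248]
(364, 238) [ 12 155 138]
(428, 233) [ 12 153 125]
(279, 220) [ 15 116 196]
(288, 210) [177  20 128]
(150, 180) [105   8 191]
(250, 250) [ 13 158 202]
big disc (array([572.3, 296.4,  99.2,  97.4]), 1.3) outline (array([573.4, 296.4,  97.4,  97.2]), -88.7) 132
small disc (array([550.4, 171.4,  98.9,  98.4]), -63.1) outline (array([550.9, 171.5,  97. ,  96.5]), -25.2) 155
square disc (array([429.5, 157.2,  98.7,  96.8]), 89.9) outline (array([429.5, 156.2,  96.8,  96.8]), -0.1) 133
oblong disc (array([ 559.5, -176.7,   99.1,   96.5]), 89.8) outline (array([ 559.5, -177.8,   97. ,   96.4]), 89.7) 131
```

View pics/crop.png

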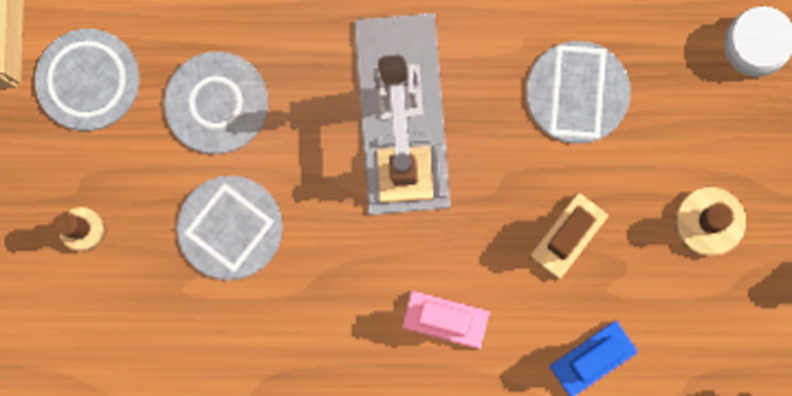

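View pics/crops.png

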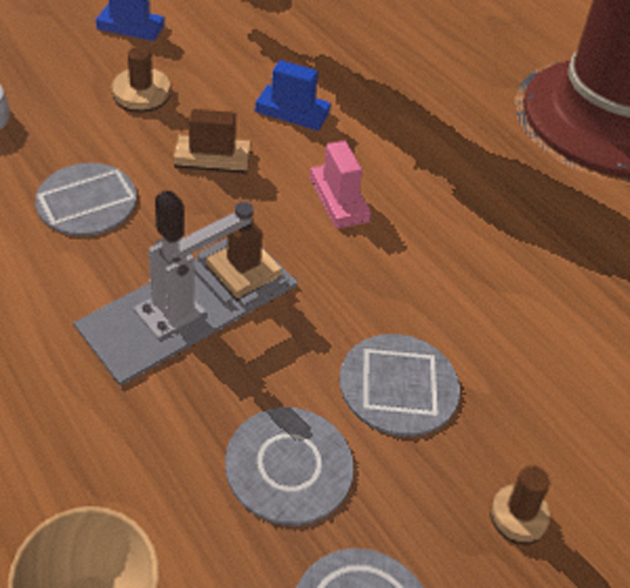

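The crops confirm it: the wooden oblong is at top-crop (570,235), i.e. full-picture (364,242). The fixture axis lies nearly along world +x, and the handle is on the far side. Next I refine the outlines, stamp bases and fixture.

Run:
```python
from h import *
im=cv2.imread("pics/top0.png"); hsv=cv2.cvtColor(im,cv2.COLOR_BGR2HSV)
white=cv2.inRange(hsv,(0,0,213),(180,60,255))
for n,p in dict(big=(144,171),small=(203,182),square=(209,238),oblong=(368,177)).items():
    print(n,"outline",rect(cast("top",blob(white,p,26),.005)))
tan=cv2.inRange(hsv,(14,40,175),(30,135,255)); tan=cv2.morphologyEx(tan,cv2.MORPH_CLOSE,np.ones((5,5)))
dark=cv2.inRange(hsv,(0,60,0),(18,220,150))
for n,p,z in [("big",(428,236),.014),("small",(141,239),.014),("obl",(364,242),.014),("sq",(288,212),.020)]:
    b=blob(tan,p,30); h=cv2.convexHull(b.astype(np.int32)).reshape(-1,2)
    print(n,"base",rect(cast("top",h,z)))
    if n!="sq": print("   grip top-ish",rect(cast("top",blob(dark,p,11),.05)))
grey=cv2.inRange(hsv,(0,0,60),(180,70,230))
print("fixture",rect(cast("top",blob(grey,(288,187),55),.006)))
s=cv2.cvtColor(cv2.imread("pics/scene0.png"),cv2.COLOR_BGR2HSV)
tan=cv2.inRange(s,(14,40,120),(30,150,255)); tan=cv2.morphologyEx(tan,cv2.MORPH_CLOSE,np.ones((5,5)))
w2=cv2.inRange(s,(0,0,190),(180,60,255))
for n,p,z in [("big",(266,213),.014),("small",(448,415),.014),("obl",(301,242),.014),("sq",(316,297),.020)]:
    print("scene",n,rect(cast("scene",cv2.convexHull(blob(tan,p,24).astype(np.int32)).reshape(-1,2),z)))
for n,p,r in [("small",(338,390),20),("square",(391,352),24),("oblong",(241,264),26)]:
    print("scene mat",n,rect(cast("scene",blob(w2,p,r),.005)))
for n,p in [("top",(283,167)),("scene",(280,272))]: print("handle mid",n,cast(n,[p],.123))
```

```text
big outline (array([573.3, 296.4,  75.1,  72.9]), 45.4)
small outline (array([551.6, 172.1,  50.7,  48.7]), -44.9)
square outline (array([429.5, 156.7,  62.2,  61.9]), -37.8)
oblong outline (array([ 559.9, -176.6,   88. ,   48.1]), -5.1)
big base (array([ 434.1, -300.1,   62.5,   62.1]), -0.1)
   grip top-ish (array([ 432.3, -296.6,   26.3,   24.3]), 89.9)
small base (array([426. , 292. ,  40.6,  38.7]), -18.3)
   grip top-ish (array([421. , 294.1,  31.3,  29.3]), -26.4)
obl base (array([ 420.4, -166.3,   76.3,   36.5]), -37.4)
   grip top-ish (array([ 417.9, -162.8,   43.7,   20.5]), -37.1)
sq base (array([478.7, -11.2,  51.3,  51. ]), 3.7)
fixture (array([539.3,  -7.1, 190.1,  78.6]), 4.8)
scene big (array([ 436.1, -293.4,   68. ,   63.2]), 59.9)
scene small (array([430.5, 297.4,  40.6,  39.4]), -62.4)
scene obl (array([ 421.2, -162.1,   75.1,   46.6]), -37.0)
scene sq (array([479. ,  -7.7,  55.4,  53.2]), -88.0)
scene mat small (array([548.5, 171.7,  47.4,  47.2]), -32.6)
scene mat square (array([427.4, 155.9,  59.3,  59.1]), 52.6)
scene mat oblong (array([ 598.4, -180.7,   44.2,    5.8]), 79.0)
handle mid top [[ 0.55406039 -0.00568995]]
handle mid scene [[ 0.55334607 -0.00810404]]
```

```bash
cat >> h.py <<'E'
from scipy.spatial.transform import Rotation as Rot
def quat(psi):
    c,s=np.cos(psi),np.sin(psi)
    return Rot.from_matrix(np.array([[-s,c,0],[c,s,0],[0,0,-1.]])).as_quat()
def best(pos, psis):
    """quaternion (among yaws in deg, either half turn) with the least joint travel"""
    q0=np.array(arm.read_joint_positions()); o=[]
    for p in psis:
        for k in (0,180):
            q=arm.ik(pos,quat(np.radians(p+k)))
            if q is not None: o.append((np.abs(np.array(q)-q0).max(),p+k))
    return quat(np.radians(min(o)[1]))
def pick(xy, sole, psi, opening=.75, hover=.22):
    p=lambda z:[*xy,z]
    arm.move_gripper(opening,40); q=best(p(hover),psi)
    arm.movep(p(hover),q); arm.line_to(p(.094+sole),.2)
    arm.move_gripper(0,40); print("grip",arm.read_opening(),arm.read_finger_force(),"t",arm.read_time())
    arm.line_to(p(hover),.2)
def place(xy, psi, opening=.65, hover=.22):
    p=lambda z:[*xy,z]
    q=best(p(hover),psi); arm.movep(p(hover),q); arm.line_to(p(.115),.2); arm.line_to(p(.0995),.05)
    print("F",np.round(arm.read_ft_force(),1),"open",arm.read_opening())
    arm.move_gripper(opening); arm.line_to(p(hover),.25); print("t",arm.read_time())
E
python3 - <<'E'
from h import *
u=np.array([np.cos(np.radians(4.3)),np.sin(np.radians(4.3))]); h=np.array([.5545,-.0050])
print(arm.read_time()); arm.move_gripper(0,40)
s=h-.036*u; e=h+.039*u
q=best([*s,.26],[94.3]); arm.movep([*s,.26],q); print(arm.read_time())
arm.line_to([*s,.179],.15); print(arm.read_ft_force())
arm.line_to([*e,.179],.1); print(arm.read_ft_force())
arm.line_to([*e,.28],.15); print(arm.read_time(),arm.read_tool_pos())
for n in("scene","top"): cv2.imwrite(f"pics/{n}1.png",snapshot(n))
E
```

```text
0.1
3.0833
[0.82863113 0.06246715 0.27920752]
[ 1.2943637   1.16345175 -0.4095314 ]
5.5 [ 0.59265367 -0.0024228   0.27910658]
```

View pics/scene1.png

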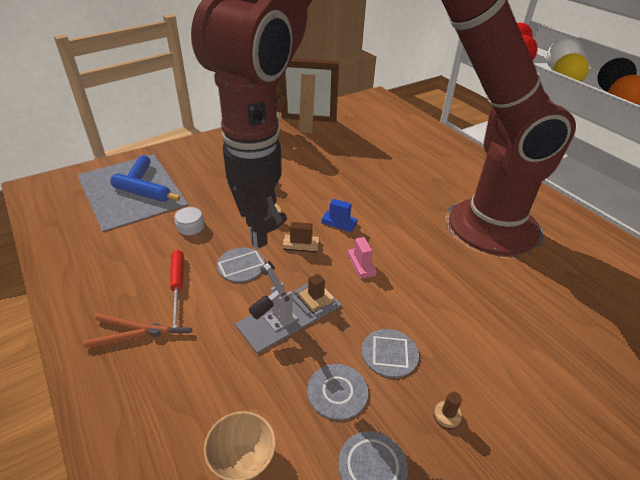

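The clamp is fully open: the handle is out at (262,307) and the arm leans back at (275,280). The stamp is still in its fixture at (316,295). Next, the square stamp.

Run:
```python
from h import *
pick((.4788,-.0103),.006,[94.3]); place((.4295,.1567),[52.2,142.2])
cv2.imwrite("pics/scene2.png",snapshot("scene"))
```

```text
grip 0.2757749756693331 40.39353132247925 t 8.0
F [ 0.5 -0.8  4.4] open 0.27650937368237566
t 11.6583
```

View pics/scene2.png

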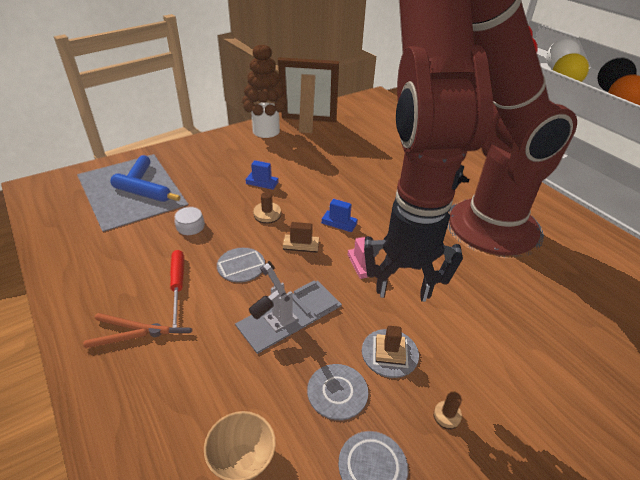

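The square stamp stands inside its outline at (391,350). Next, the other three.

Run:
```python
from h import *
ps=range(0,180,20)
pick((.427,.2935),0,ps); place((.5510,.1718),ps)
pick((.4204,-.1655),0,[52.7]); place((.5597,-.1767),[84.9])
pick((.434,-.2992),0,ps,.8); place((.5730,.2964),ps,.75,.25)
arm.movep([.45,-.3,.35],best([.45,-.3,.35],ps)); print(arm.read_time())
for n in("scene","top"): cv2.imwrite(f"pics/{n}3.png",snapshot(n))
im=cv2.imread("pics/top3.png"); hsv=cv2.cvtColor(im,cv2.COLOR_BGR2HSV)
tan=cv2.inRange(hsv,(14,40,165),(30,135,255)); tan=cv2.morphologyEx(tan,cv2.MORPH_CLOSE,np.ones((5,5)))
for n,p in dict(big=(144,171),small=(203,182),square=(209,238),oblong=(368,177)).items():
    print(n,rect(cast("top",cv2.convexHull(blob(tan,p,32).astype(np.int32)).reshape(-1,2),.019)))
cv2.imwrite("pics/crop3.png",cv2.resize(im[135:315,105:465],None,fx=2.2,fy=2.2))
```

```text
grip 0.2454282281486147 39.12922203540802 t 13.8083
F [ 0.4 -0.   2.8] open 0.24843946020993107
t 17.5083
grip 0.2537735603698844 40.542436838150024 t 20.35
F [-1.  -0.7  2.2] open 0.25107733887189515
t 23.9417
grip 0.2940494473124924 39.320586919784546 t 26.2
F [ 0.   0.7 24.4] open 0.29406008748530726
t 31.6667
33.875
big (array([584.2, 257.9,  64.1,  60.8]), 1.5)
small (array([549.8, 171.4,  39.9,  37.6]), -44.0)
square (array([429.2, 155.9,  52.5,  51.1]), 51.6)
oblong (array([ 559.3, -175.7,   76. ,   36.3]), -4.6)
```

View pics/scene3.png

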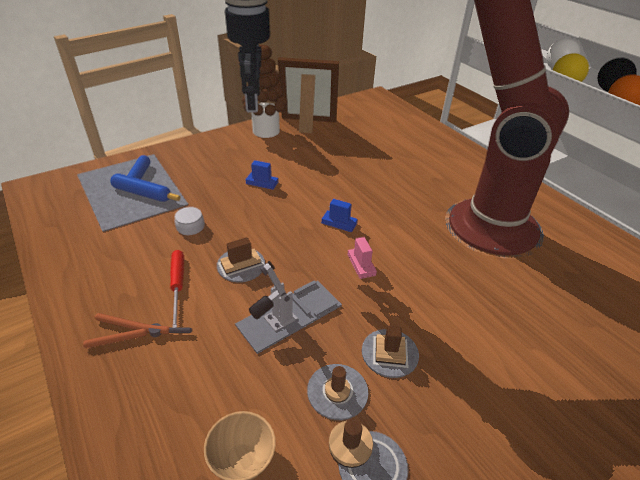

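View pics/crop3.png

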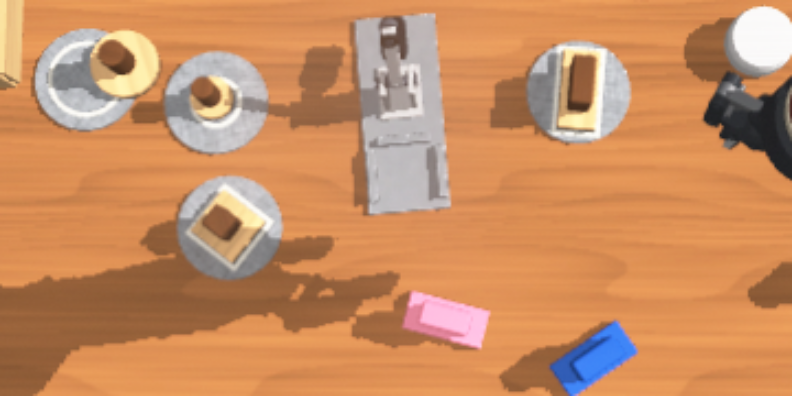

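Three stamps stand centred in their outlines. The big round one sits off its mat centre at about (584,258). It probably brushed the open clamp on the way over, because 0.22 m was too low to carry it across. I'll check that it is upright, then regrasp it.

Run:
```python
from h import *
im=cv2.imread("pics/top3.png"); dk=cv2.inRange(cv2.cvtColor(im,cv2.COLOR_BGR2HSV),(0,60,0),(18,255,150))
b=blob(dk,(158,160),14); print("grip",rect(cast("top",b,.063)), b.min(0),b.max(0))
s=cv2.imread("pics/scene3.png")
print("scene grip top",cast("scene",[(352,423)],.063),"base centre",cast("scene",[(351,445)],.019))
a=cv2.resize(im[130:210,110:240],(390*2,240*2),interpolation=cv2.INTER_CUBIC); cv2.imwrite("pics/c4.png",cv2.resize(s[400:480,300:430],(780,480),interpolation=cv2.INTER_CUBIC))
```

```text
grip (array([580.3, 252. ,  34.5,  23.4]), 53.1) [150 154] [165 168]
scene grip top [[0.58244882 0.25279893]] base centre [[0.58703319 0.26249713]]
```

View pics/c4.png

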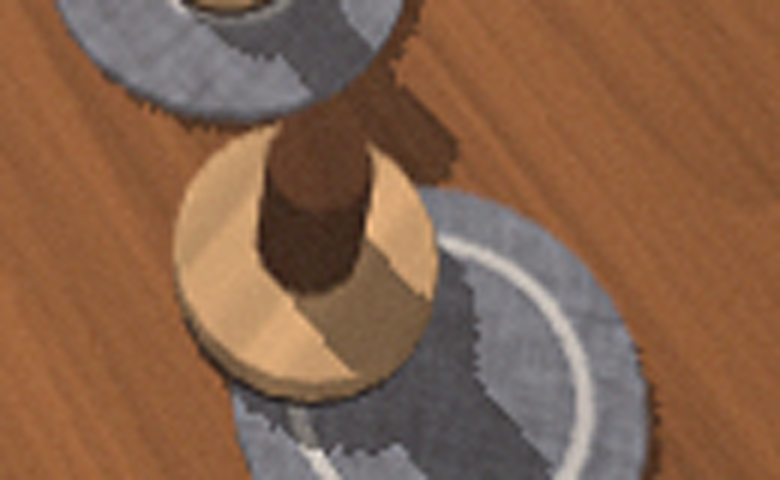

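The big stamp leans slightly towards the small mat: its grip top is at (581,252) and its base centre at (585,259) mm. I'll regrasp it with the closing line along the lean, so the pads straighten it, and lower it until contact.

Run:
```python
from h import *
xy=(.583,.2557); arm.move_gripper(.75,40)
arm.movep([.5,.25,.3],best([.5,.25,.3],[68])); q=best([*xy,.22],[68]); arm.movep([*xy,.22],q); arm.line_to([*xy,.102],.15)
arm.move_gripper(0,40); print("grip",arm.read_opening(),np.round(arm.read_ft_force(),1))
arm.line_to([*xy,.15],.1); f0=arm.read_ft_force()[2]
t=(.5730,.2964); arm.line_to([*t,.15],.1); cv2.imwrite("pics/s5.png",snapshot("scene"))
z=.108; arm.line_to([*t,z],.1)
while z>.096:
    z-=.001; arm.line_to([*t,z],.02); f=arm.read_ft_force()[2]
    if f-f0>3: break
print(z,f0,f,arm.read_time())
arm.move_gripper(.75); arm.line_to([*t,.25],.2); arm.movep([.45,.0,.4],best([.45,0,.4],[68])); 
arm.movep([.45,-.3,.35],best([.45,-.3,.35],range(0,180,20))); print(arm.read_time())
for n in("scene","top"): cv2.imwrite(f"pics/{n}5.png",snapshot(n))
im=cv2.imread("pics/top5.png"); hsv=cv2.cvtColor(im,cv2.COLOR_BGR2HSV)
tan=cv2.inRange(hsv,(14,40,165),(30,135,255)); tan=cv2.morphologyEx(tan,cv2.MORPH_CLOSE,np.ones((5,5)))
for n,p in dict(big=(144,171),small=(203,182),square=(209,238),oblong=(368,177)).items():
    print(n,rect(cast("top",cv2.convexHull(blob(tan,p,32).astype(np.int32)).reshape(-1,2),.019)))
a=cv2.resize(im[130:270,110:310],(700,490)); cv2.imwrite("pics/c5.png",a)
```

```text
grip 0.29217548463288956 [-0.5 -0.8  4.5]
0.103 -1.3811624996194958 1.7504429609407812 41.15
44.9917
big (array([573.6, 295.4,  64.9,  64.1]), -88.6)
small (array([549.8, 171.4,  39.9,  37.6]), -44.0)
square (array([429.2, 155.7,  52.8,  51.4]), 52.4)
oblong (array([ 559.3, -175.9,   76. ,   36. ]), -4.6)
```

View pics/c5.png

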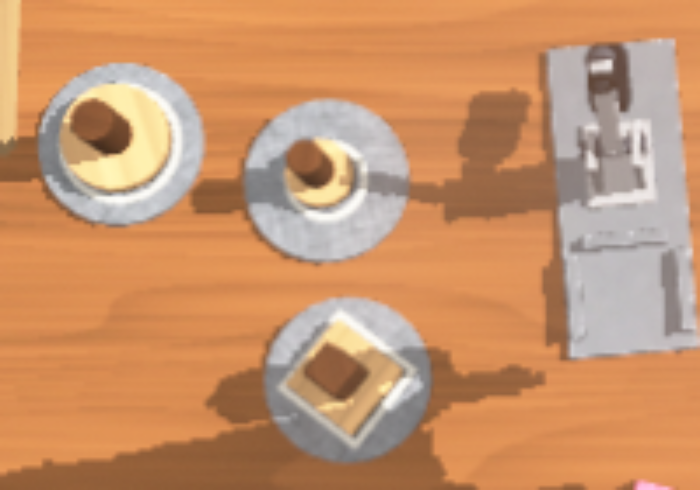

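View pics/scene5.png

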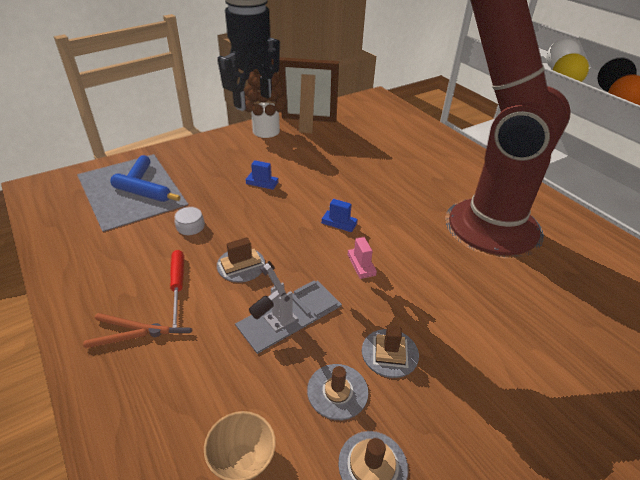

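All four stamps stand upright, centred to within about 2 mm. The big round is at crop (117,137) and the clamp is still open.

```bash
python3 -c "
from station import ticket
print(ticket.finish_job())"
```

```text
the job is handed in; nothing more can be done
None
```

I handed the job in at about 45 s: the clamp was opened before the square stamp came out and left open, and all four stamps stand upright on their own mats, about 2 mm or less from centre by the last top view. The big round stamp first landed 40 mm off, so I regrasped and re-placed it; the hand-in returned no verdict.

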